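Stand the refill markers in their stand and take the cap off the refill pot

TASK

Get the marker refill station ready: stand both thick markers upright, right down in the two wells of the metal marker stand (either marker in either well), and then unscrew the black cap of the white refill pot and lift it off. Nobody remembers whether this pot has an ordinary or a reverse thread, so try the cap both ways: it goes up to a dead stop one way, and about a quarter turn the other way frees it. Finish while still holding the cap in the gripper, level and straight above its pot, well clear of it (6 cm or more above where it sat), and leave everything else on the desk where it is.

Things in the scene. Friction and masses are not known exactly. Their poses are not given: they have to be found in the camera images.
- marker_a_mid (a point): Thick marker, a plain round rod 20 mm in diameter and 130 mm tall, white with a grey upper end, standing free and upright on the desk at the start. This point is its centre, 65 mm above its foot; z runs up along it. About 50 g.
- marker_b_mid (a point): The second marker, identical to the first.
- rack_hole0 (a point): Centre of the mouth of one well of the marker stand: a round hole 26 mm across with a small chamfer, straight down, 45 mm deep, in a fixed aluminium block 120 mm long (its x, the line of the two wells), 52 mm wide (y) and 60 mm tall. The mouth is level with the block's top, so the well's floor is 15 mm above the desk. Wells are 64 mm apart; this one is at -x of the block.
- rack_hole1 (a point): Centre of the mouth of the other well, the same in all respects, at +x of the block.
- pot: White round refill pot fixed to the desk, 88 mm in diameter at the foot and 78 mm above it. Origin at the centre of its underside. Its shoulder, on which the cap sits, is 70 mm above the desk; inside the cap a neck 34 mm in diameter rises 18 mm above the shoulder.
- cap_grip (a point): Black pot cap, 60 g: round skirt 62 mm across, 26 mm tall; on it a straight grip bar 50 mm long (cap's x), 14 mm thick (y), from 26 to 58 mm above the underside. This point: on the axis, in the bar, 44 mm above the underside (14 mm below the bar's top), 114 mm above the desk while seated; z up. Bar at the start along the pot's x within 4 degrees.
- pot_mouth (a point): Centre of the top of the pot's neck (88 mm up, hidden in the cap). Thread: its hand varies unseen from run to run. The wrong way, the cap meets a dead stop within 15 degrees. The right way it runs easily without rising, can be lifted straight off from 55 to 100 degrees after the start, and stops near 115. Not freed, it lifts about 2 mm and then holds fast.
- calculator: Bystander: calculator, 85 x 150 x 18 mm (x, y, z), loose; origin at the centre of its underside.
- tape: Bystander: roll of clear tape lying flat, 90 mm across, 24 mm tall, loose; origin at the centre of its underside.
- mug: Bystander: white mug, 80 mm across plus its handle at +y, 95 mm tall, loose; origin at the centre of its underside.
- stapler: Bystander: black stapler, 140 mm long (x), 36 mm wide, about 50 mm tall, loose; origin at the centre of its underside.
- eraser: Bystander: grey board eraser, 45 x 120 x 32 mm, loose; origin at the centre of its underside.
- clip_box: Bystander: small carton of clips lying between the markers, 40 x 50 x 18 mm, loose; origin at the centre of its underside.
- pen_cup: Bystander: dark round cup of pens, 76 mm across, 100 mm tall with pens to 160 mm, loose; origin at the centre of its underside.
There are look-alikes about, which are no part of the job. Leave any pink look-alike of the part that bears marker_a_mid alone.

How it is judged:
On the way, in this order (a step that is already met when the one before it is completed fails the run):
1. both markers stand down in the two wells ((((horizontal distance between marker_a_mid and rack_hole0 below 0.012 m and height (world z) of marker_a_mid below 0.09 m and angle between marker_a_mid's own z axis and vertical below 0.25 rad) and (horizontal distance between marker_b_mid and rack_hole1 below 0.012 m and height (world z) of marker_b_mid below 0.09 m and angle between marker_b_mid's own z axis and vertical below 0.25 rad)) or ((horizontal distance between marker_a_mid and rack_hole1 below 0.012 m and height (world z) of marker_a_mid below 0.09 m and angle between marker_a_mid's own z axis and vertical below 0.25 rad) and (horizontal distance between marker_b_mid and rack_hole0 below 0.012 m and height (world z) of marker_b_mid below 0.09 m and angle between marker_b_mid's own z axis and vertical below 0.25 rad)))), for 0.2 s.
2. the cap, still down on the pot, is unscrewed by 43 degrees or more (angle between the x axis of cap_grip and the x axis of pot, either way round above 0.75 rad and z of cap_grip in the frame of pot below 0.119 m and horizontal distance between cap_grip and pot below 0.008 m), for 0.05 s.
At the end, for the whole second after the job is handed in: One marker in each well: centre within 12 mm of the well axis, foot within 10 mm of its floor, tilt under 0.25 rad. The gripper holds the cap still, 55 mm or more above its seat, within 50 mm of the pot axis and 0.3 rad of level, touching neither pot nor stand ((((horizontal distance between marker_a_mid and rack_hole0 below 0.012 m and height (world z) of marker_a_mid below 0.09 m and angle between marker_a_mid's own z axis and vertical below 0.25 rad) and (horizontal distance between marker_b_mid and rack_hole1 below 0.012 m and height (world z) of marker_b_mid below 0.09 m and angle between marker_b_mid's own z axis and vertical below 0.25 rad)) or ((horizontal distance between marker_a_mid and rack_hole1 below 0.012 m and height (world z) of marker_a_mid below 0.09 m and angle between marker_a_mid's own z axis and vertical below 0.25 rad) and (horizontal distance between marker_b_mid and rack_hole0 below 0.012 m and height (world z) of marker_b_mid below 0.09 m and angle between marker_b_mid's own z axis and vertical below 0.25 rad))) and z of cap_grip in the frame of pot above 0.169 m and horizontal distance between cap_grip and pot below 0.05 m and angle between cap_grip's own z axis and vertical below 0.3 rad and contact force between cap and the fingers above 1 N and contact force between cap and pot below 0.1 N and contact force between cap and rack below 0.1 N and linear speed of cap below 0.03 m/s); the arm keeps its last pose, push and grip.
It fails at once if a bystander is pushed more than 40 mm (distance of any of calculator, tape, mug, stapler, eraser, clip_box, pen_cup from where it was at the start of the episode above 0.04 m).
It fails at once if a bystander is tipped over (angle between any of calculator, tape, mug, stapler, eraser, clip_box, pen_cup's own z axis and vertical above 0.6 rad).
It also fails if it takes over 72 s, if anything falls off the work surface, if the arm or the gripper's body presses on something with over 40 N, if the wrist force passes 120 N, or if a joint passes its speed limit or range.

ROBOT

A 6-joint arm with a two-finger parallel gripper is mounted at the origin on the work surface. World frame = base frame: x ahead of the robot, y to its left, z up, the work surface at z = 0. Lengths are in m, angles in rad, forces in N, time in s.
With the tool pointing down it reaches from about 0.3 to 0.875 m from the base axis. Payload 6.4 kg.
Tool frame: the origin (TCP) lies midway between the tips of the shut fingers; the grasp point (between the pads) lies 19 mm behind it; x points along the fingers, y is the direction in which the jaws open and shut, and the axes are right-handed (so a half turn about x gives the same grasp; the last joint's range is limited). The gripper opens to 85 mm and grips with 20 to 120 N. Pads are 22 mm wide; open, the fingers measure 114 mm over their backs; the gripper's body (76 mm by 85 mm) begins 54 mm behind the grasp point. The pads swing forward as they close: fully open they stand 13 mm farther back than shut.
Start: joints at [0.913, 0.181, 1.607, -0, 1.354, -0.206], TCP at [0.251, 0.517, 0.231] pointing down, gripper open.
Joint ranges: [-2.99, 2.99], [-0.89, 2.07], [0.3, 2.58], [-1.14, 4.28], [0, 2.63], [-3.12, 3.12]. Speed limits (rad/s): [2.57, 2.57, 3.01, 3.14, 3.14, 3.14].

INTERFACE

Orientations are given as a rotation vector (axis times angle).
In Python, from rig import env gives the robot as it stands.
- The arm moves only by the tool apply_moves, never from a script. Its argument "moves" is a list of rows, each a list of 7 numbers: the turn, a rotation vector about the tool's x, y, z in degrees, then the shift along the tool's x, y, z in m, then the opening, from 0 (shut) to 1 (fully open). In form: [[ax, ay, az, x, y, z, grip], ...]. A call has 1 to 8 rows; each row shifts and turns the commanded pose from where the row before left it, along the tool's axes as they then stand; what a row does not reach is not made up. A row lasts 1/12 s, in which the tool goes at most 41.7 mm and 7.16 degrees, less where a joint would pass 70% of its speed; a pose out of reach is approached as far as the arm can. A call is refused whole if a number of a shift passes 0.0417 or a number of a turn 7.16, either way. A call with a gripper value outside its range is refused whole. The fingers move at their own pace and stop on an object; "force" is the grip in N (left out, the last holds). Time passes only in rows, so rows that do not move let the fingers close. It gives the time, the measured TCP pose, the force and the opening at its end, in the units of the state.
- env.sense(): the state, without advancing time (a new reading comes with each control period).
- env.get_image(name): name is "scene" or "top"; returns (picture, depth): 400x640x3 uint8, red, green, blue; 400x640 float32, m along the optical axis (not along the pixel's ray), 0 where there is no reading.
- env.get_calibration(name): a dict with "vfov" (degrees; the focal length in pixels is half the picture's height over the tangent of half this angle, whatever the lens; pixels are square), "cx", "cy" (the principal point, pixels), "R" (3x3) and "t" (3): a world point X has camera coordinates R X + t. Camera axes: x right, y down, z forward; pixel columns grow to the right and rows downward; lengths in m; the calibration is good to about 2 mm. A picture is of the moment at which its call begins. get_calibration takes no time and is no camera call.
- env.job_done(): hands the job in, once; it reports no verdict.
Trained networks look in the newest picture that a camera, given by its name, has taken for a name from the list of things; names that differ only in an ending like _2 or _b are one class to them, and where a whole thing is asked for, a point or a joint stands for the part that bears it (a point fixed in the world has none). Each returns a list of dicts, best first, with "score" (0 to 1); they miss things now and then, are a little off and sometimes report something else, mostly with a low value. They report only what shows in the picture. A call takes as long as a camera call. They do not tell look-alikes from the thing itself.
- env.find_in(camera, thing): "location" ([x, y, z] in m, in world coordinates, good to about 4 mm: the middle of the surface that is visible of it).
- env.tip_of(camera, thing): "location" ([x, y, z] in m, in world coordinates, good to about 4 mm: a listed point, or the origin of a listed thing).
The state is a dict: "time_s": time; "joint_pos": joint angles; "qd": joint speeds; "effort": joint torques, N m; "eef_pos": TCP position; "eef_rot": TCP orientation; "contact_force": force on the tool from outside, world axes, zero at the start; "wrist_torque": the same for the moment, N m; "opening": finger opening in m.
Only numpy, scipy, OpenCV 4.12 (cv2) and the standard library are available. Lean on these libraries where they do the work, as an engineer would, in place of code of your own. Each camera call takes 0.05 s, during which the arm holds its last target. There are 200 camera calls.

## Working session

There is one attempt and no reset: what is moved stays moved. The work goes in short steps, Python scripts to look and compute and a tool call to move; the robot and the scene stay as the last step left them, time stands still between calls to the robot, and variables do not carry over. Pictures are saved under pics/ and viewed, about 8 in all and at most 12, crops included, and the job is handed in when it is done.

Besides the shell and the picture viewer there is one more tool, called after "Emit:" by a JSON object that holds its "name" and its "arguments". apply_moves: Moves the arm, as the interface text tells. Its arguments: {"type":"object","properties":{"moves":{"type":"array","items":{"type":"array","items":{"type":"number"}}},"force":{"type":"number"}},"required":["moves"]}

```bash
mkdir -p pics; ls
cat > h.py <<'E'
import numpy as np, cv2
from rig import env
def cam(n):
    c=env.get_calibration(n); f=200/np.tan(np.radians(c["vfov"])/2)
    return c,f,np.array(c["R"]),np.array(c["t"])
def proj(n,X):
    c,f,R,t=cam(n); p=R@np.array(X)+t; return np.array([c["cx"]+f*p[0]/p[2],c["cy"]+f*p[1]/p[2]])
def cloud(n,depth):
    c,f,R,t=cam(n); v,u=np.mgrid[0:400,0:640]
    P=np.stack([(u-c["cx"])/f*depth,(v-c["cy"])/f*depth,depth],-1)
    return (P-t)@R
E
python3 - <<'E'
from h import *
for n in("top","scene"):
    im,d=env.get_image(n); np.savez(f"{n}0.npz",im=im,d=d)
    cv2.imwrite(f"pics/{n}0.png",im[...,::-1])
    for th in ["marker_a_mid","rack_hole0","rack_hole1","pot","cap_grip"]:
        print(n,th,[(np.round(r["location"],3).tolist(),round(r["score"],2)) for r in env.tip_of(n,th)])
s=env.sense();print(s["time_s"],s["eef_rot"],s["contact_force"],s["opening"])
from scipy.spatial.transform import Rotation as R
print(R.from_rotvec(s["eef_rot"]).as_matrix().round(3))
E
```

```text
pics
top marker_a_mid [([0.583, -0.264, 0.064], 0.68), ([0.527, 0.213, 0.109], 0.63), ([0.522, -0.285, 0.064], 0.49)]
top rack_hole0 [([0.547, -0.038, 0.06], 0.65), ([0.618, -0.037, 0.06], 0.57)]
top rack_hole1 [([0.547, -0.038, 0.06], 0.65), ([0.618, -0.037, 0.06], 0.57)]
top pot [([0.525, 0.212, -0.004], 0.77)]
top cap_grip [([0.525, 0.212, 0.112], 0.97)]
scene marker_a_mid [([0.583, -0.257, 0.066], 0.87), ([0.522, -0.287, 0.065], 0.85), ([0.522, 0.211, 0.091], 0.28)]
scene rack_hole0 [([0.553, -0.036, 0.056], 0.92), ([0.616, -0.038, 0.061], 0.74), ([0.474, -0.214, 0.063], 0.7)]
scene rack_hole1 [([0.553, -0.036, 0.056], 0.92), ([0.616, -0.038, 0.061], 0.74), ([0.474, -0.214, 0.063], 0.7)]
scene pot [([0.522, 0.214, -0.001], 0.9)]
scene cap_grip [([0.524, 0.21, 0.115], 0.96)]
0.6 [ 0.3542852   1.54157207 -0.35430551] [-0.75429768  0.21746691 -0.23010017] 0.08534647047180377
[[ 0.     0.437  0.9  ]
 [-0.     0.9   -0.437]
 [-1.    -0.     0.   ]]
```

View pics/top0.png

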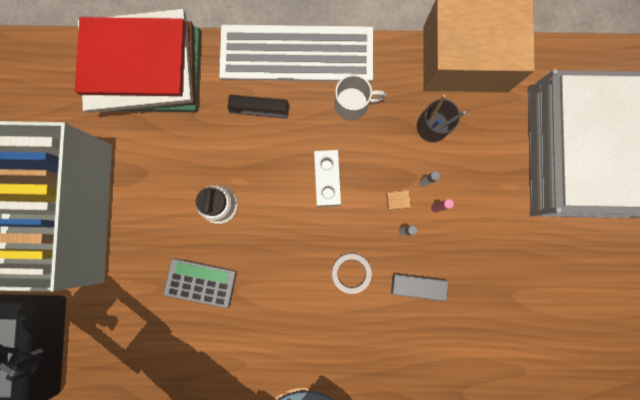

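View pics/scene0.png

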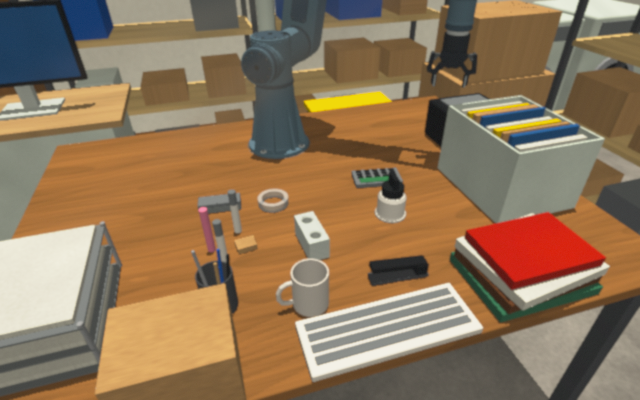

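The top view has the two grey-ended markers at about (430,179) and (409,230), with the pink look-alike at (443,205). The stand is at (327,178) and the pot with its cap at (212,203). Next I'll measure these from depth.

Run:
```python
from h import *
for n in("top","scene"):
    z=np.load(f"{n}0.npz"); im=z["im"]; P=cloud(n,z["d"]); ok=z["d"]>0
    def reg(x0,x1,y0,y1,z0,z1): return ok&(P[...,0]>x0)&(P[...,0]<x1)&(P[...,1]>y0)&(P[...,1]<y1)&(P[...,2]>z0)&(P[...,2]<z1)
    print(n)
    for lo,hi in((.04,.12),(.122,.14)):
        m=reg(.40,.66,-.36,-.15,lo,hi).astype(np.uint8)
        k,l,st,_=cv2.connectedComponentsWithStats(m)
        for i in range(1,k):
            q=P[l==i]
            if len(q)>8: print(" mk",lo,len(q),q.mean(0).round(4),q.min(0).round(3),q.max(0).round(3),im[l==i].mean(0).round())
    m=reg(.46,.70,-.10,.03,.054,.066); q=P[m]
    r=cv2.minAreaRect(q[:,:2].astype(np.float32)); print(" rack",len(q),r,q[:,2].mean())
    m=reg(.46,.60,.14,.28,.122,.135); q=P[m]
    print(" bar",len(q),cv2.minAreaRect(q[:,:2].astype(np.float32)),q.mean(0))
    m=reg(.46,.60,.14,.28,.09,.1); q=P[m]; print(" skirt",len(q),cv2.minEnclosingCircle(q[:,:2].astype(np.float32)),q.mean(0))
    for th in ["clip_box","pen_cup","eraser","tape","mug","calculator"]:
        print(th,[(np.round(r["location"],3).tolist(),round(r["score"],2)) for r in env.tip_of(n,th)[:1]])
    x,y=(385,150) if n=="top" else (180,180)
    if n=="top": cv2.imwrite("pics/crop1.png",np.hstack([cv2.resize(im[140:245,380:465,::-1],None,fx=4,fy=4),cv2.resize(im[140:245,300:360,::-1],None,fx=4,fy=4)]))
```

```text
top
 mk 0.04 79 [ 0.5812 -0.2521  0.0804] [ 0.576 -0.261  0.04 ] [ 0.592 -0.248  0.117] [102.  90.  79.]
 mk 0.04 80 [ 0.5253 -0.2785  0.0811] [ 0.518 -0.287  0.041] [ 0.536 -0.275  0.12 ] [117.  68.  70.]
 mk 0.04 57 [ 0.4712 -0.2039  0.0803] [ 0.463 -0.21   0.041] [ 0.482 -0.201  0.118] [100.  87.  78.]
 mk 0.122 78 [ 0.5851 -0.2575  0.1294] [ 0.576 -0.267  0.122] [ 0.595 -0.249  0.134] [144. 133. 126.]
 mk 0.122 79 [ 0.5274 -0.2848  0.1293] [ 0.519 -0.295  0.122] [ 0.538 -0.276  0.136] [231. 146. 164.]
 mk 0.122 76 [ 0.4723 -0.2109  0.1298] [ 0.464 -0.221  0.123] [ 0.481 -0.201  0.134] [149. 140. 132.]
 rack 1053 ((0.5864302515983582, -0.03607999533414841), (0.12009798735380173, 0.0519038662314415), 3.866229772567749) 0.06021942599233578
 bar 171 ((0.5255442261695862, 0.2134801149368286), (0.0147714763879776, 0.04904048517346382), 85.8554458618164) [0.52491087 0.21276194 0.12812511]
 skirt 415 ((0.5264202952384949, 0.213661789894104), 0.03141448274254799) [0.52515653 0.21055364 0.09610365]
clip_box [([0.54, -0.203, -0.001], 0.67)]
pen_cup [([0.717, -0.284, -0.003], 0.61)]
eraser [
[... 705 characters left out ...]
0.571 -0.272  0.123] [ 0.592 -0.253  0.131] [122. 116. 108.]
 rack 598 ((0.5827994346618652, -0.040801599621772766), (0.1248328909277916, 0.05309450253844261), 3.8958799839019775) 0.05912277660755428
 bar 66 ((0.5232640504837036, 0.2080214023590088), (0.01392000075429678, 0.05081401765346527), 83.5625228881836) [0.52522897 0.2074016  0.12674621]
 skirt 176 ((0.5237102508544922, 0.20728260278701782), 0.03267320990562439) [0.53022458 0.20304847 0.09507839]
clip_box [([0.538, -0.204, -0.002], 0.63)]
pen_cup [([0.717, -0.284, 0.002], 0.67)]
eraser [([0.342, -0.249, -0.0], 0.63)]
tape [([0.368, -0.099, -0.002], 0.75)]
mug [([0.767, -0.088, 0.002], 0.91)]
calculator [([0.343, 0.245, -0.001], 0.6)]
```

View pics/crop1.png

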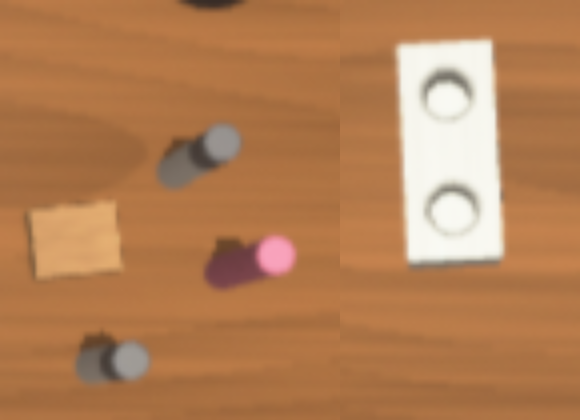

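The three measurements agree to a few mm with the sizes given. Marker A is near (0.585,-0.260) and marker B near (0.472,-0.2135). The pink one is at (0.527,-0.287). The stand's centre is near (0.585,-0.0385), turned 3.9°. I'll turn the jaws along world y and go above A.

Emit:
{"name": "apply_moves", "arguments": {"moves": [[-6.475, 0, 0, 0, 0, 0, 0.5], [-6.475, 0, 0, 0, 0, 0, 0.5], [-6.475, 0, 0, 0, 0, 0, 0.5], [-6.475, 0, 0, 0, 0, 0, 0.5]]}}

```text
time_s: 1.53
eef_pos: [0.251, 0.5173, 0.2313]
eef_rot: [-0.005, 1.571, 0.005]
contact_force: [0.7, 0.8, 0.4]
opening: 0.0428
```

Emit:
{"name": "apply_moves", "arguments": {"moves": [[0, 0, 0, 0, -0.032, 0.014, 0.5], [0, 0, 0, 0, -0.032, 0.014, 0.5], [0, 0, 0, 0, -0.032, 0.014, 0.5], [0, 0, 0, 0, -0.032, 0.014, 0.5], [0, 0, 0, 0, -0.032, 0.014, 0.5], [0, 0, 0, 0, -0.032, 0.014, 0.5], [0, 0, 0, 0, -0.032, 0.014, 0.5], [0, 0, 0, 0, -0.032, 0.014, 0.5]]}}

```text
time_s: 2.2
eef_pos: [0.3634, 0.2599, 0.2315]
eef_rot: [-0.0, 1.57, 0.001]
contact_force: [1.6, -0.6, 0.1]
opening: 0.0428
```

Emit:
{"name": "apply_moves", "arguments": {"moves": [[0, 0, 0, 0, -0.032, 0.014, 0.5], [0, 0, 0, 0, -0.032, 0.014, 0.5], [0, 0, 0, 0, -0.032, 0.014, 0.5], [0, 0, 0, 0, -0.032, 0.014, 0.5], [0, 0, 0, 0, -0.032, 0.014, 0.5], [0, 0, 0, 0, -0.032, 0.014, 0.5], [0, 0, 0, 0, -0.032, 0.014, 0.5], [0, 0, 0, 0, -0.032, 0.014, 0.5]]}}

```text
time_s: 2.87
eef_pos: [0.4756, 0.0036, 0.2316]
eef_rot: [-0.0, 1.57, -0.0]
contact_force: [1.1, 0.1, -0.3]
opening: 0.0428
```

Emit:
{"name": "apply_moves", "arguments": {"moves": [[0, 0, 0, 0, -0.032, 0.014, 0.5], [0, 0, 0, 0, -0.032, 0.014, 0.5], [0, 0, 0, 0, -0.032, 0.014, 0.5], [0, 0, 0, 0, -0.032, 0.014, 0.5], [0, 0, 0, 0, -0.032, 0, 0.5], [0, 0, 0, 0, -0.032, 0, 0.5], [0, 0, 0, 0, 0, 0, 0.5]]}}

```text
time_s: 3.45
eef_pos: [0.5311, -0.1921, 0.2312]
eef_rot: [0.001, 1.571, -0.005]
contact_force: [-0.0, 0.5, 0.4]
opening: 0.043
```

Emit:
{"name": "apply_moves", "arguments": {"moves": [[0, 0, 0, 0, -0.034, 0.027, 0.5], [0, 0, 0, 0, -0.034, 0.027, 0.5], [0, 0, 0, 0.03, 0, 0, 0.5], [0, 0, 0, 0.02, 0, 0, 0.5], [0, 0, 0, 0, 0, 0, 0.5]]}}

```text
time_s: 3.87
eef_pos: [0.5805, -0.2504, 0.1757]
eef_rot: [0.005, 1.578, 0.004]
contact_force: [-0.8, 0.6, -1.5]
opening: 0.0426
```

Run:
```python
from h import *
s=env.sense(); print(s["eef_pos"])
a,d=env.get_image("top"); b,d2=env.get_image("scene")
P=cloud("scene",d2);Q=cloud("top",d)
for n,X in(("scene",P),("top",Q)):
    for lo,hi in((.19,.22),(.165,.19),(.1,.125)):
        m=(abs(X[...,0]-.585)<.03)&(abs(X[...,1]+.26)<.06)&(X[...,2]>lo)&(X[...,2]<hi)
        q=X[m]; 
        if len(q): print(n,lo,len(q),q.mean(0).round(4),q.min(0).round(4),q.max(0).round(4))
p=proj("scene",s["eef_pos"]).astype(int);t=proj("top",s["eef_pos"]).astype(int);print(p,t)
A=cv2.resize(b[p[1]-50:p[1]+60,p[0]-50:p[0]+50,::-1],None,fx=4,fy=4)
B=cv2.resize(a[t[1]-55:t[1]+55,t[0]-45:t[0]+45,::-1],None,fx=4,fy=4)
cv2.imwrite("pics/c2.png",np.hstack([A,B]))
```

```text
[ 0.5805414  -0.25044216  0.17573929]
scene 0.19 150 [ 0.5892 -0.2541  0.2055] [ 0.5731 -0.2883  0.1902] [ 0.5953 -0.2178  0.2198]
scene 0.165 31 [ 0.5894 -0.2553  0.1865] [ 0.5768 -0.2866  0.1805] [ 0.5934 -0.2197  0.1897]
scene 0.1 71 [ 0.5893 -0.2623  0.1133] [ 0.5829 -0.2723  0.1008] [ 0.5943 -0.2532  0.1245]
top 0.1 13 [ 0.5772 -0.2546  0.1114] [ 0.5757 -0.261   0.1   ] [ 0.5806 -0.2512  0.1206]
[217 203] [436 173]
```

View pics/c2.png

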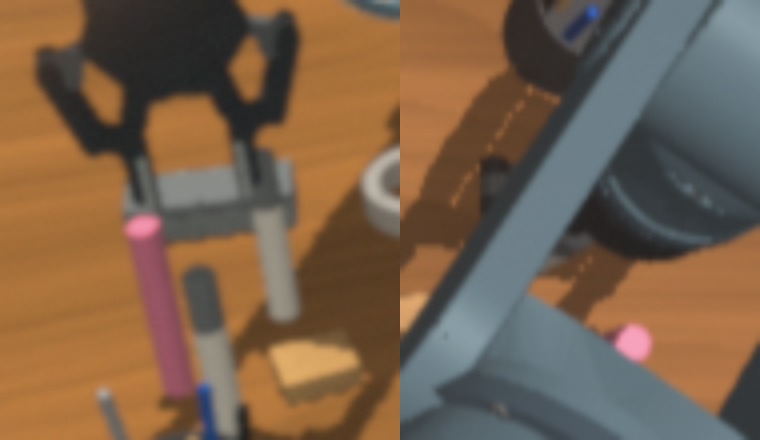

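The arm is above the grey marker, with the pink one clear to its side. From the finger positions, the scene camera reads about 2.5 mm too far along -y, so marker A's y of about -0.260 holds. I'll descend and grip.

Emit:
{"name": "apply_moves", "arguments": {"moves": [[0, 0, 0, 0.025, 0, 0, 0.5], [0, 0, 0, 0.025, 0, 0, 0.5], [0, 0, 0, 0.025, 0, 0, 0.5], [0, 0, 0, 0.022, 0, 0, 0.5], [0, 0, 0, 0, 0, 0, 0.5], [0, 0, 0, 0, 0, 0, 0.5]]}}

```text
time_s: 4.47
eef_pos: [0.5832, -0.2514, 0.0852]
eef_rot: [-0.001, 1.571, 0.001]
contact_force: [0.0, 0.1, 0.4]
opening: 0.0431
```

Emit:
{"name": "apply_moves", "arguments": {"moves": [[0, 0, 0, 0, 0, 0, 0], [0, 0, 0, 0, 0, 0, 0], [0, 0, 0, 0, 0, 0, 0], [0, 0, 0, 0, 0, 0, 0], [0, 0, 0, 0, 0, 0, 0]], "force": 40}}

```text
time_s: 4.88
eef_pos: [0.5844, -0.2527, 0.0867]
eef_rot: [-0.002, 1.567, -0.001]
contact_force: [-0.8, 0.8, 6.6]
opening: 0.0183
```

Emit:
{"name": "apply_moves", "arguments": {"moves": [[0, 0, 0, -0.02, 0, 0, 0], [0, 0, 0, -0.03, 0, 0, 0], [0, 0, 0, -0.03, 0, 0, 0], [0, 0, 0, -0.03, 0, 0, 0], [0, 0, 0, 0, 0, 0, 0], [0, 0, 0, 0, 0, 0, 0]]}}

```text
time_s: 5.38
eef_pos: [0.5845, -0.2528, 0.1975]
eef_rot: [-0.003, 1.566, -0.002]
contact_force: [-0.1, -0.2, -1.8]
opening: 0.0184
```

Emit:
{"name": "apply_moves", "arguments": {"moves": [[0, 0, 0, 0, 0.027, 0.004, 0], [0, 0, 0, 0, 0.027, 0.004, 0], [0, 0, 0, 0, 0.027, 0.004, 0], [0, 0, 0, 0, 0.027, 0.004, 0], [0, 0, 0, 0, 0.027, 0.004, 0], [0, 0, 0, 0, 0.027, 0.004, 0], [0, 0, 0, 0, 0.027, 0.004, 0], [0, 0, 0, 0, 0.027, 0.004, 0]]}}

```text
time_s: 6.05
eef_pos: [0.614, -0.0343, 0.1925]
eef_rot: [0.0, 1.574, 0.001]
contact_force: [0.8, 0.1, -0.2]
opening: 0.0183
```

Emit:
{"name": "apply_moves", "arguments": {"moves": [[0, 0, 0, 0, 0, 0, 0], [0, 0, 0, 0, 0, 0, 0], [0, 0, 0, 0, 0, 0, 0]]}}

```text
time_s: 6.3
eef_pos: [0.6143, -0.036, 0.1931]
eef_rot: [-0.001, 1.573, 0.001]
contact_force: [0.1, -0.2, 0.3]
opening: 0.018
```

```bash
cat > look.py <<'E'
from h import *
import sys
name=sys.argv[1]; s=env.sense(); e=np.array(s["eef_pos"]); print("tcp",e.round(4))
a,d=env.get_image("top"); b,d2=env.get_image("scene")
for n,D in(("scene",d2),("top",d)):
    X=cloud(n,D)
    for lo in np.arange(-.08,.0,.02):
        m=(abs(X[...,0]-e[0])<.03)&(abs(X[...,1]-e[1])<.03)&(X[...,2]>e[2]+lo)&(X[...,2]<e[2]+lo+.02)&(X[...,2]>.064)
        q=X[m]
        if len(q)>5: print(n,lo.round(2),len(q),q.mean(0).round(4),"min",np.percentile(q,4,0).round(4),"max",np.percentile(q,96,0).round(4))
p=proj("scene",e).astype(int)
A=cv2.resize(b[p[1]-50:p[1]+70,max(p[0]-70,0):p[0]+70,::-1],None,fx=4,fy=4)
cv2.imwrite(f"pics/{name}.png",A)
E
python3 look.py c3
```

```text
tcp [ 0.6143 -0.036   0.1931]
scene -0.08 60 [ 0.6177 -0.0409  0.1239] min [ 0.6104 -0.049   0.1146] max [ 0.6221 -0.0316  0.1327]
scene -0.06 61 [ 0.6178 -0.0406  0.1438] min [ 0.611  -0.0488  0.1344] max [ 0.6222 -0.0305  0.1521]
scene -0.04 61 [ 0.6179 -0.0405  0.163 ] min [ 0.6124 -0.0487  0.1553] max [ 0.6221 -0.0297  0.1718]
scene -0.02 60 [ 0.619  -0.0408  0.1826] min [ 0.6128 -0.0483  0.1736] max [ 0.6224 -0.0329  0.1924]
top -0.08 14 [ 0.6065 -0.0349  0.1235] min [ 0.6047 -0.0421  0.1136] max [ 0.6096 -0.0276  0.1323]
top -0.06 15 [ 0.6066 -0.0338  0.143 ] min [ 0.6048 -0.0417  0.135 ] max [ 0.6096 -0.0265  0.151 ]
top -0.04 10 [ 0.6058 -0.0346  0.1633] min [ 0.6049 -0.0399  0.1577] max [ 0.6071 -0.0293  0.1701]
```

View pics/c3.png

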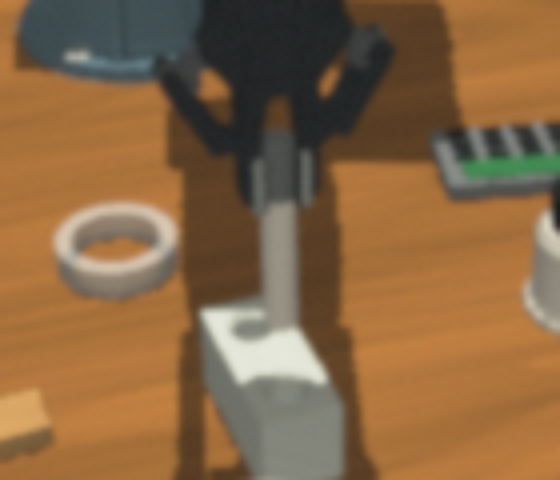

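The marker hangs straight in the jaws. It needs about +3.5 mm x and +1 mm y to centre over the +x well. I'll correct that, then go down and watch the force.

Emit:
{"name": "apply_moves", "arguments": {"moves": [[0, 0, 0, 0, 0.001, 0.0035, 0], [0, 0, 0, 0.02, 0, 0, 0], [0, 0, 0, 0.02, 0, 0, 0], [0, 0, 0, 0, 0, 0, 0], [0, 0, 0, 0.006, 0, 0, 0], [0, 0, 0, 0.006, 0, 0, 0], [0, 0, 0, 0, 0, 0, 0]]}}

```text
time_s: 6.98
eef_pos: [0.6184, -0.0351, 0.1419]
eef_rot: [0.0, 1.571, -0.0]
contact_force: [-0.2, 0.8, -0.2]
opening: 0.0181
```

Emit:
{"name": "apply_moves", "arguments": {"moves": [[0, 0, 0, 0.008, 0, 0, 0], [0, 0, 0, 0.008, 0, 0, 0], [0, 0, 0, 0.008, 0, 0, 0], [0, 0, 0, 0.006, 0, 0, 0], [0, 0, 0, 0, 0, 0, 0]]}}

```text
time_s: 7.4
eef_pos: [0.6172, -0.0345, 0.1102]
eef_rot: [0.0, 1.574, 0.001]
contact_force: [-0.4, -0.7, -1.4]
opening: 0.0185
```

Emit:
{"name": "apply_moves", "arguments": {"moves": [[0, 0, 0, 0.006, 0, 0, 0], [0, 0, 0, 0, 0, 0, 0], [0, 0, 0, 0, 0, 0, 0.5], [0, 0, 0, 0, 0, 0, 0.5], [0, 0, 0, 0, 0, 0, 0.5]]}}

```text
time_s: 7.82
eef_pos: [0.6189, -0.0349, 0.1068]
eef_rot: [-0.0, 1.57, 0.0]
contact_force: [0.8, -0.3, -0.3]
opening: 0.043
```

Emit:
{"name": "apply_moves", "arguments": {"moves": [[0, 0, 0, -0.02, 0, 0, 0.5], [0, 0, 0, -0.03, 0, 0, 0.5], [0, 0, 0, -0.03, 0, 0, 0.5], [0, 0, 0, -0.03, 0, 0, 0.5], [0, 0, 0, 0, 0, 0, 0.5]]}}

```text
time_s: 8.23
eef_pos: [0.6223, -0.0357, 0.2245]
eef_rot: [-0.003, 1.559, -0.002]
contact_force: [0.8, -1.6, 1.6]
opening: 0.043
```

Emit:
{"name": "apply_moves", "arguments": {"moves": [[0, 0, 0, 0, -0.0224, -0.018, 0.5], [0, 0, 0, 0, -0.0224, -0.018, 0.5], [0, 0, 0, 0, -0.0224, -0.018, 0.5], [0, 0, 0, 0, -0.0224, -0.018, 0.5], [0, 0, 0, 0, -0.0224, -0.018, 0.5], [0, 0, 0, 0, -0.0224, -0.018, 0.5], [0, 0, 0, 0, -0.0224, -0.018, 0.5], [0, 0, 0, 0, -0.0224, -0.018, 0.5]]}}

```text
time_s: 8.9
eef_pos: [0.4737, -0.2151, 0.2167]
eef_rot: [-0.001, 1.57, -0.0]
contact_force: [-0.1, 0.6, 0.3]
opening: 0.0425
```

Emit:
{"name": "apply_moves", "arguments": {"moves": [[0, 0, 0, 0, 0, 0, 0.5], [0, 0, 0, 0, 0, 0, 0.5], [0, 0, 0, 0, 0, 0, 0.5]]}}

```text
time_s: 9.15
eef_pos: [0.4748, -0.214, 0.2166]
eef_rot: [0.0, 1.57, -0.0]
contact_force: [0.4, 0.4, 0.7]
opening: 0.0425
```

Run:
```python
from h import *
b,d=env.get_image("top"); X=cloud("top",d)
for lo,hi in((.135,.16),(.07,.13)):
    m=(abs(X[...,0]-.617)<.03)&(abs(X[...,1]+.036)<.03)&(X[...,2]>lo)&(X[...,2]<hi); q=X[m]
    print(len(q)); 
    if len(q): print(q.mean(0).round(4),q.min(0).round(4),q.max(0).round(4))
for n in("top","scene"): env.get_image(n); print([(np.round(r["location"],3).tolist(),round(r["score"],2)) for r in env.tip_of(n,"marker_a_mid")])
```

```text
75
[ 0.6166 -0.033   0.1453] [ 0.6074 -0.0427  0.1399] [ 0.6261 -0.0242  0.149 ]
37
[ 0.6097 -0.0327  0.0993] [ 0.6076 -0.0417  0.0709] [ 0.6136 -0.0243  0.1298]
[([0.617, -0.037, 0.078], 0.68)]
[([0.616, -0.033, 0.081], 0.84), ([0.52, -0.289, 0.064], 0.83)]
```

Marker A is seated: its top measures 0.145 m, as it should. Now for marker B.

Emit:
{"name": "apply_moves", "arguments": {"moves": [[0, 0, 0, 0.035, 0, -0.0025, 0.5], [0, 0, 0, 0.035, 0, 0, 0.5], [0, 0, 0, 0.03, 0, 0, 0.5], [0, 0, 0, 0.03, 0, 0, 0.5], [0, 0, 0, 0, 0, 0, 0.5], [0, 0, 0, 0, 0, 0, 0.5]]}}

```text
time_s: 9.9
eef_pos: [0.4712, -0.2128, 0.0851]
eef_rot: [0.001, 1.574, 0.003]
contact_force: [0.5, -0.5, 1.1]
opening: 0.0425
```

Emit:
{"name": "apply_moves", "arguments": {"moves": [[0, 0, 0, 0, 0, 0, 0], [0, 0, 0, 0, 0, 0, 0], [0, 0, 0, 0, 0, 0, 0], [0, 0, 0, 0, 0, 0, 0], [0, 0, 0, 0, 0, 0, 0]]}}

```text
time_s: 10.32
eef_pos: [0.4736, -0.2152, 0.0886]
eef_rot: [-0.002, 1.567, -0.002]
contact_force: [0.0, 0.1, 6.9]
opening: 0.0184
```

Emit:
{"name": "apply_moves", "arguments": {"moves": [[0, 0, 0, -0.02, 0, 0, 0], [0, 0, 0, -0.03, 0, 0, 0], [0, 0, 0, -0.03, 0, 0, 0], [0, 0, 0, -0.03, 0, 0, 0], [0, 0, 0, -0.02, 0, 0, 0], [0, 0, 0, 0, 0, 0, 0]]}}

```text
time_s: 10.82
eef_pos: [0.4746, -0.2159, 0.2225]
eef_rot: [-0.005, 1.563, -0.005]
contact_force: [-0.1, -0.0, -0.7]
opening: 0.0185
```

Emit:
{"name": "apply_moves", "arguments": {"moves": [[0, 0, 0, 0, 0.0219, 0.0102, 0], [0, 0, 0, 0, 0.0219, 0.0102, 0], [0, 0, 0, 0, 0.0219, 0.0102, 0], [0, 0, 0, 0, 0.0219, 0.0102, 0], [0, 0, 0, 0, 0.0219, 0.0102, 0], [0, 0, 0, 0, 0.0219, 0.0102, 0], [0, 0, 0, 0, 0.0219, 0.0102, 0], [0, 0, 0, 0, 0.0219, 0.0102, 0]]}}

```text
time_s: 11.48
eef_pos: [0.5536, -0.0376, 0.2158]
eef_rot: [-0.0, 1.571, 0.0]
contact_force: [1.1, -0.6, 0.1]
opening: 0.0186
```

Emit:
{"name": "apply_moves", "arguments": {"moves": [[0, 0, 0, 0.025, 0, 0, 0], [0, 0, 0, 0, 0, 0, 0], [0, 0, 0, 0, 0, 0, 0], [0, 0, 0, 0, 0, 0, 0]]}}

```text
time_s: 11.82
eef_pos: [0.5532, -0.0393, 0.1914]
eef_rot: [0.0, 1.572, -0.0]
contact_force: [-0.9, -0.0, -0.3]
opening: 0.0188
```

```bash
python3 look.py c4
```

```text
tcp [ 0.5532 -0.0393  0.1914]
scene -0.08 50 [ 0.556  -0.0432  0.1219] min [ 0.5509 -0.051   0.1124] max [ 0.56   -0.0331  0.1305]
scene -0.06 55 [ 0.5554 -0.0442  0.1411] min [ 0.5477 -0.0518  0.1324] max [ 0.5589 -0.036   0.1501]
scene -0.04 56 [ 0.5556 -0.044   0.1613] min [ 0.5493 -0.0514  0.1519] max [ 0.5603 -0.0349  0.1705]
scene -0.02 55 [ 0.5565 -0.043   0.1817] min [ 0.5527 -0.0509  0.1722] max [ 0.5607 -0.0346  0.1912]
```

View pics/c4.png

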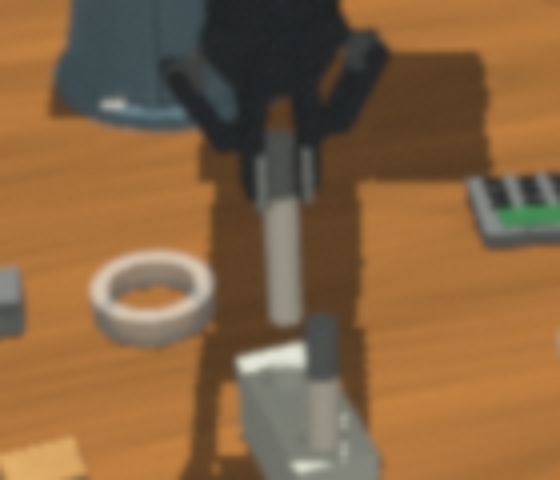

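B hangs straight and A stands in its well. By the scene camera B needs about +2 mm in x. Now I'll insert it.

Emit:
{"name": "apply_moves", "arguments": {"moves": [[0, 0, 0, 0, 0, 0.002, 0], [0, 0, 0, 0.02, 0, 0, 0], [0, 0, 0, 0.017, 0, 0, 0], [0, 0, 0, 0, 0, 0, 0], [0, 0, 0, 0.006, 0, 0, 0], [0, 0, 0, 0.006, 0, 0, 0], [0, 0, 0, 0, 0, 0, 0]]}}

```text
time_s: 12.5
eef_pos: [0.5555, -0.039, 0.142]
eef_rot: [0.0, 1.571, 0.0]
contact_force: [-1.2, 0.5, -0.5]
opening: 0.0185
```

Emit:
{"name": "apply_moves", "arguments": {"moves": [[0, 0, 0, 0.008, 0, 0, 0], [0, 0, 0, 0.008, 0, 0, 0], [0, 0, 0, 0.008, 0, 0, 0], [0, 0, 0, 0.006, 0, 0, 0], [0, 0, 0, 0, 0, 0, 0]]}}

```text
time_s: 12.92
eef_pos: [0.5544, -0.0385, 0.1103]
eef_rot: [0.0, 1.574, 0.001]
contact_force: [-0.8, -1.1, -1.0]
opening: 0.0185
```

Emit:
{"name": "apply_moves", "arguments": {"moves": [[0, 0, 0, 0.004, 0, 0, 0], [0, 0, 0, 0, 0, 0, 0], [0, 0, 0, 0, 0, 0, 0.5], [0, 0, 0, 0, 0, 0, 0.5], [0, 0, 0, 0, 0, 0, 0.5]]}}

```text
time_s: 13.33
eef_pos: [0.556, -0.039, 0.1088]
eef_rot: [-0.0, 1.57, -0.0]
contact_force: [-0.1, 0.3, -0.5]
opening: 0.0427
```

Emit:
{"name": "apply_moves", "arguments": {"moves": [[0, 0, 0, -0.02, 0, 0, 0.5], [0, 0, 0, -0.03, 0, 0, 0.5], [0, 0, 0, -0.03, 0, 0, 0.5], [0, 0, 0, -0.03, 0, 0, 0.5], [0, 0, 0, 0, 0, 0, 0.5]]}}

```text
time_s: 13.75
eef_pos: [0.5593, -0.0398, 0.2258]
eef_rot: [-0.003, 1.559, -0.002]
contact_force: [1.1, -0.8, 0.3]
opening: 0.0425
```

Emit:
{"name": "apply_moves", "arguments": {"moves": [[0, 0, 0, 0, 0.0313, -0.0038, 0.5], [0, 0, 0, 0, 0.0313, -0.0038, 0.5], [0, 0, 0, 0, 0.0313, -0.0038, 0.5], [0, 0, 0, 0, 0.0313, -0.0038, 0.5], [0, 0, 0, 0, 0.0313, -0.0038, 0.5], [0, 0, 0, 0, 0.0313, -0.0038, 0.5], [0, 0, 0, 0, 0.0313, -0.0038, 0.5], [0, 0, 0, 0, 0.0313, -0.0038, 0.5]]}}

```text
time_s: 14.42
eef_pos: [0.5247, 0.2131, 0.2184]
eef_rot: [-0.0, 1.57, 0.0]
contact_force: [0.8, -0.7, 0.9]
opening: 0.0431
```

Emit:
{"name": "apply_moves", "arguments": {"moves": [[4, 0, 0, 0, 0, 0, 0.5], [0, 0, 0, 0.03, 0, 0, 0.5], [0, 0, 0, 0, 0, 0, 0.5], [0, 0, 0, 0, 0, 0, 0.5], [0, 0, 0, 0, 0, 0, 0.5]]}}

```text
time_s: 14.83
eef_pos: [0.5253, 0.2112, 0.1888]
eef_rot: [0.055, 1.57, -0.055]
contact_force: [0.9, -0.6, -0.8]
opening: 0.0428
```

Run:
```python
from h import *
e=np.array(env.sense()["eef_pos"]); print(e)
a,d=env.get_image("top"); X=cloud("top",d)
for c in((.617,-.035),(.555,-.039)):
    m=(abs(X[...,0]-c[0])<.025)&(abs(X[...,1]-c[1])<.025)&(X[...,2]>.135)&(X[...,2]<.16); q=X[m]
    print(len(q),q.mean(0).round(4) if len(q) else "")
b,d=env.get_image("scene"); X=cloud("scene",d)
for lo,hi,w in((.1,.127,.04),(.185,.2,.06),(.2,.215,.06)):
    m=(abs(X[...,0]-.525)<.05)&(abs(X[...,1]-.21)<w)&(X[...,2]>lo)&(X[...,2]<hi); q=X[m]
    if len(q): print(lo,len(q),q.mean(0).round(4),np.percentile(q,3,0).round(4),np.percentile(q,97,0).round(4))
p=proj("scene",e).astype(int)
cv2.imwrite("pics/c5.png",cv2.resize(b[p[1]-50:p[1]+80,p[0]-110:p[0]+60,::-1],None,fx=4,fy=4))
```

```text
[0.52526434 0.21124567 0.18875835]
79 [ 0.6172 -0.033   0.1448]
76 [ 0.5532 -0.0377  0.1449]
0.1 113 [0.5303 0.2046 0.1156] [0.4993 0.1999 0.1023] [0.5487 0.2134 0.1269]
0.185 31 [0.5304 0.208  0.1964] [0.5184 0.1755 0.1924] [0.5376 0.2339 0.1992]
0.2 81 [0.5296 0.2066 0.2078] [0.5158 0.1733 0.2008] [0.5377 0.2417 0.2145]
```

View pics/c5.png

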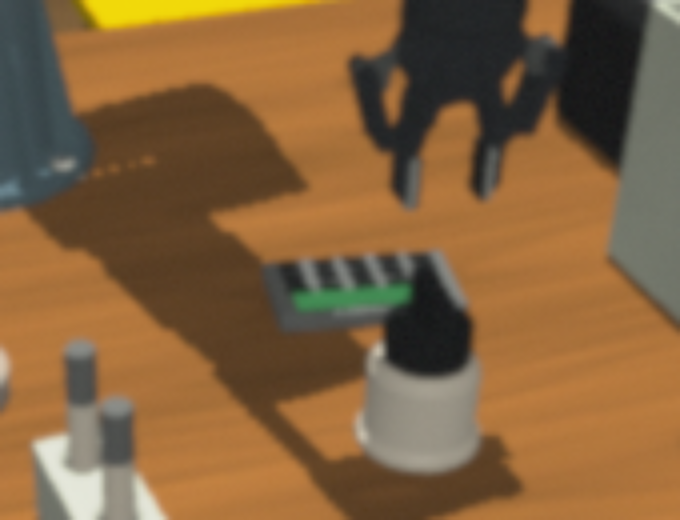

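Both markers are down in the wells, tops at 0.145. The jaws straddle the bar's centre line, so I'll go down and grip the bar.

Emit:
{"name": "apply_moves", "arguments": {"moves": [[0, 0, 0, 0.025, 0, 0, 0.5], [0, 0, 0, 0.025, 0, 0, 0.5], [0, 0, 0, 0.025, 0, 0, 0.5], [0, 0, 0, 0.0105, 0, 0, 0.5], [0, 0, 0, 0, 0, 0, 0.5], [0, 0, 0, 0, 0, 0, 0.5]]}}

```text
time_s: 15.43
eef_pos: [0.5257, 0.2114, 0.1035]
eef_rot: [0.055, 1.57, -0.055]
contact_force: [-1.1, 0.3, 0.9]
opening: 0.0429
```

Emit:
{"name": "apply_moves", "arguments": {"moves": [[0, 0, 0, 0, 0, 0, 0], [0, 0, 0, 0, 0, 0, 0], [0, 0, 0, 0, 0, 0, 0], [0, 0, 0, 0, 0, 0, 0], [0, 0, 0, 0, 0, 0, 0]], "force": 60}}

```text
time_s: 15.85
eef_pos: [0.5267, 0.2119, 0.1049]
eef_rot: [0.055, 1.566, -0.054]
contact_force: [-1.0, 0.2, 5.7]
opening: 0.0129
```

```bash
python3 -c "
from h import *
s=env.sense()
for k in ('eef_pos','contact_force','wrist_torque','opening','joint_pos'): print(k,np.round(s[k],4))"
```

```text
eef_pos [0.5267 0.2119 0.1049]
contact_force [-1.0371  0.1872  5.7059]
wrist_torque [-0.0308  0.0373  0.029 ]
opening 0.0129
joint_pos [ 1.7340e-01  3.0760e-01  1.7285e+00 -1.0000e-04  1.1017e+00 -1.3279e+00]
```

Emit:
{"name": "apply_moves", "arguments": {"moves": [[-3, 0, 0, 0, 0, 0, 0], [-3, 0, 0, 0, 0, 0, 0], [-3, 0, 0, 0, 0, 0, 0], [-3, 0, 0, 0, 0, 0, 0], [0, 0, 0, 0, 0, 0, 0]]}}

```text
time_s: 16.27
eef_pos: [0.5266, 0.2125, 0.1049]
eef_rot: [-0.11, 1.564, 0.112]
contact_force: [-0.7, 3.1, 6.8]
opening: 0.0129
```

```bash
cat > st.py <<'E'
from h import *
from scipy.spatial.transform import Rotation as R
s=env.sense(); y=R.from_rotvec(s['eef_rot']).as_matrix()[:,1]
print('yaw',np.degrees(np.arctan2(y[1],y[0])).round(2))
for k in ('eef_pos','contact_force','wrist_torque','opening','joint_pos','effort'): print(k,np.round(s[k],3))
E
python3 st.py
```

```text
yaw 98.1
eef_pos [0.527 0.213 0.105]
contact_force [-0.656  3.09   6.771]
wrist_torque [ 0.471  0.053 -0.495]
opening 0.013
joint_pos [ 0.174  0.308  1.728  0.002  1.102 -1.539]
effort [ -1.041 -42.707 -27.911  -0.955  -0.045  -1.217]
```

Emit:
{"name": "apply_moves", "arguments": {"moves": [[-3, 0, 0, 0, 0, 0, 0], [-3, 0, 0, 0, 0, 0, 0], [0, 0, 0, 0, 0, 0, 0]]}}

```text
time_s: 16.52
eef_pos: [0.5265, 0.2126, 0.1049]
eef_rot: [-0.188, 1.559, 0.193]
contact_force: [-1.7, 2.8, 8.1]
opening: 0.0125
```

```bash
python3 st.py
```

```text
yaw 103.9
eef_pos [0.527 0.213 0.105]
contact_force [-1.746  2.839  8.104]
wrist_torque [ 0.507  0.187 -2.105]
opening 0.012
joint_pos [ 0.173  0.307  1.728  0.003  1.102 -1.641]
effort [  0.211 -42.418 -27.914  -1.805  -0.181  -2.769]
```

After about 18° the torque climbs steeply to -2.1 N·m, so counter-clockwise is the dead stop. The thread is reversed, and I'll turn clockwise.

Emit:
{"name": "apply_moves", "arguments": {"moves": [[4, 0, 0, 0, 0, 0, 0], [5, 0, 0, 0, 0, 0, 0], [5, 0, 0, 0, 0, 0, 0], [5, 0, 0, 0, 0, 0, 0], [5, 0, 0, 0, 0, 0, 0], [5, 0, 0, 0, 0, 0, 0], [5, 0, 0, 0, 0, 0, 0], [5, 0, 0, 0, 0, 0, 0]]}}

```text
time_s: 17.18
eef_pos: [0.5268, 0.2117, 0.1049]
eef_rot: [0.346, 1.539, -0.344]
contact_force: [0.6, -0.4, 6.3]
opening: 0.0127
```

```bash
python3 st.py
```

```text
yaw 64.79
eef_pos [0.527 0.212 0.105]
contact_force [ 0.602 -0.416  6.278]
wrist_torque [-0.172  0.022  0.093]
opening 0.013
joint_pos [ 0.173  0.308  1.728 -0.     1.102 -0.957]
effort [ 1.8300e-01 -4.2786e+01 -2.7875e+01  2.6300e-01 -2.1000e-02 -1.3010e+00]
```

It runs easily. I'll carry on to about 78° from the start.

Emit:
{"name": "apply_moves", "arguments": {"moves": [[5.6, 0, 0, 0, 0, 0, 0], [5.6, 0, 0, 0, 0, 0, 0], [5.6, 0, 0, 0, 0, 0, 0], [5.6, 0, 0, 0, 0, 0, 0], [5.6, 0, 0, 0, 0, 0, 0], [5.6, 0, 0, 0, 0, 0, 0], [5.6, 0, 0, 0, 0, 0, 0], [5.6, 0, 0, 0, 0, 0, 0]]}}

```text
time_s: 17.85
eef_pos: [0.526, 0.2102, 0.1048]
eef_rot: [0.947, 1.351, -0.949]
contact_force: [-4.9, -8.1, 11.7]
opening: 0.0126
```

Emit:
{"name": "apply_moves", "arguments": {"moves": [[5.6, 0, 0, 0, 0, 0, 0], [5.6, 0, 0, 0, 0, 0, 0], [0, 0, 0, 0, 0, 0, 0], [0, 0, 0, 0, 0, 0, 0], [0, 0, 0, 0, 0, 0, 0]]}}

```text
time_s: 18.27
eef_pos: [0.5254, 0.2102, 0.1049]
eef_rot: [1.091, 1.278, -1.094]
contact_force: [-5.8, -7.3, 12.8]
opening: 0.0129
```

```bash
python3 st.py
python3 - <<'E'
from h import *
for n in("scene",):
    a,d=env.get_image(n); e=env.sense()["eef_pos"]; p=proj(n,e).astype(int)
    cv2.imwrite("pics/c6.png",cv2.resize(a[p[1]-60:p[1]+60,p[0]-70:p[0]+70,::-1],None,fx=4,fy=4))
E
```

```text
yaw 9.0
eef_pos [0.525 0.21  0.105]
contact_force [-5.822 -7.324 12.761]
wrist_torque [-1.244  1.047 -0.2  ]
opening 0.013
joint_pos [ 0.172  0.307  1.73  -0.003  1.105  0.016]
effort [  2.843 -40.53  -29.668   1.674  -2.299  -0.2  ]
```

View pics/c6.png

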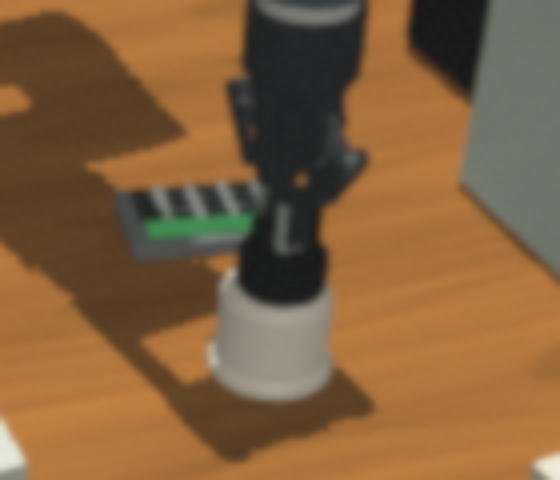

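The cap has turned about 77° with the jaws and is still seated. Now I'll lift slowly and check the force.

Emit:
{"name": "apply_moves", "arguments": {"moves": [[0, 0, 0, -0.002, 0, 0, 0], [0, 0, 0, -0.002, 0, 0, 0], [0, 0, 0, -0.002, 0, 0, 0], [0, 0, 0, 0, 0, 0, 0]], "force": 80}}

```text
time_s: 18.65
eef_pos: [0.5248, 0.2112, 0.1089]
eef_rot: [1.091, 1.28, -1.093]
contact_force: [-2.9, -3.0, 0.9]
opening: 0.0127
```

Lifted 4 mm with almost no vertical force, so it's free. I'll raise it another 8.5 cm.

Emit:
{"name": "apply_moves", "arguments": {"moves": [[0, 0, 0, -0.008, 0, 0, 0], [0, 0, 0, -0.008, 0, 0, 0], [0, 0, 0, -0.012, 0, 0, 0], [0, 0, 0, -0.015, 0, 0, 0], [0, 0, 0, -0.018, 0, 0, 0], [0, 0, 0, -0.016, 0, 0, 0], [0, 0, 0, -0.008, 0, 0, 0], [0, 0, 0, 0, 0, 0, 0]]}}

```text
time_s: 19.32
eef_pos: [0.5271, 0.2123, 0.1974]
eef_rot: [1.096, 1.276, -1.087]
contact_force: [0.7, 0.2, -1.4]
opening: 0.0127
```

Emit:
{"name": "apply_moves", "arguments": {"moves": [[0, 0, 0, 0, 0, 0, 0], [0, 0, 0, 0, 0, 0, 0], [0, 0, 0, 0, 0, 0, 0], [0, 0, 0, 0, 0, 0, 0]]}}

```text
time_s: 19.65
eef_pos: [0.5245, 0.2114, 0.1926]
eef_rot: [1.091, 1.281, -1.094]
contact_force: [0.1, -1.0, -0.7]
opening: 0.0122
```

```bash
python3 st.py
python3 - <<'E'
from h import *
n="scene"; a,d=env.get_image(n); e=env.sense()["eef_pos"]; p=proj(n,e).astype(int)
cv2.imwrite("pics/c7.png",cv2.resize(a[p[1]-60:p[1]+140,p[0]-190:p[0]+70,::-1],None,fx=3,fy=3))
print([(np.round(r["location"],3).tolist(),round(r["score"],2)) for r in env.tip_of(n,"cap_grip")])
print([(np.round(r["location"],3).tolist(),round(r["score"],2)) for r in env.tip_of(n,"marker_a_mid")])
E
```

```text
yaw 9.01
eef_pos [0.524 0.211 0.193]
contact_force [ 0.119 -0.98  -0.681]
wrist_torque [ 0.038 -0.041 -0.05 ]
opening 0.012
joint_pos [0.173 0.198 1.668 0.    1.278 0.016]
effort [ 3.2000e-02 -4.4822e+01 -3.4428e+01  6.0000e-03  6.0000e-03 -0.0000e+00]
[([0.523, 0.214, 0.202], 0.65)]
[([0.52, -0.287, 0.064], 0.92), ([0.619, -0.031, 0.08], 0.72), ([0.342, -0.248, -0.002], 0.68)]
```

View pics/c7.png

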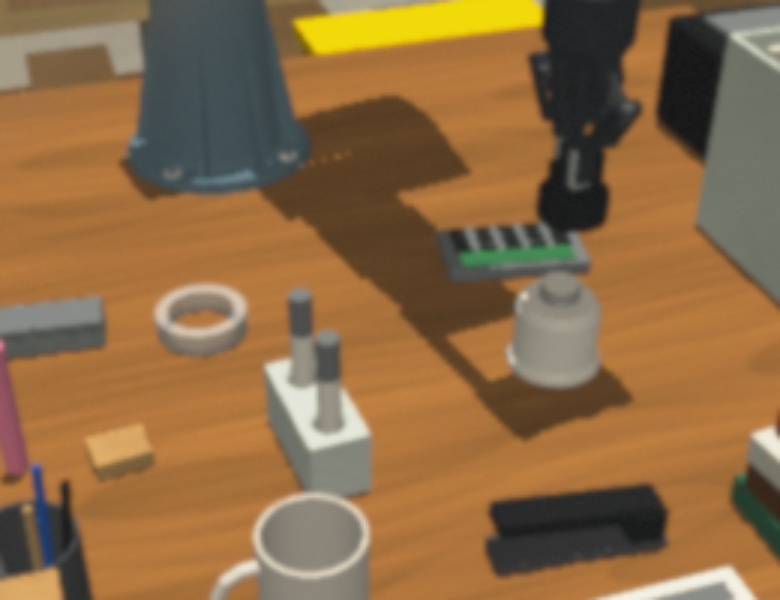

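The cap hangs level above the bare pot neck, about 88 mm above its seat. Both markers stand in the wells and nothing else has moved, so I'm handing in.

```bash
python3 -c "
from rig import env
print(env.job_done())"
```

```text
the job is handed in; nothing more can be done
None
```

The job is handed in at about 20 s of the 72 s allowed. Both markers are in the wells and the cap is off the pot, still held in the gripper. The system gives no verdict, so this rests on my own checks.

- **Markers:** I stood one in each well. From above, their tops measured 0.145 m, which is the height for a marker on the well floor. In the last picture both stood upright.
- **Cap:** Counter-clockwise hit the dead stop, with torque rising to about 2.1 N·m at 18°, so the thread is reversed. I turned it clockwise to about 77° from the start, and it lifted off with almost no resistance.
- **At hand-in:** The cap is about 88 mm above its seat, level, within a few mm of the pot axis, and gripped at 80 N. The last picture shows the pot's bare neck below it.
- **Bystanders:** None had visibly moved in the last picture. I did not re-measure their positions.

The two cameras disagreed by up to about 5 mm in y. I corrected for that by comparing them with the known gripper position. In the last check the detector listed only one of the two real markers. It also listed the pink look-alike and a false hit at the eraser. The picture and the earlier depth reading both show both markers seated.

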